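Open the terminal cover of the cell supply box

ROBOT

A 6-joint arm with a two-finger parallel gripper is mounted at the origin on the work surface. World frame = base frame: x ahead of the robot, y to its left, z up, the work surface at z = 0. Lengths are in m, angles in rad, forces in N, time in s.
With the tool pointing down it reaches from about 0.35 to 0.775 m from the base axis. Payload 7.3 kg.
Tool frame: the origin (TCP) lies at the centre of the arm's flange, where the gripper is bolted on; the fingertips stand 178 mm ahead of it and the grasp point (between the pads) lies 159 mm ahead of it; x points along the fingers, y is the direction in which the jaws open and shut, and the axes are right-handed (so a half turn about x gives the same grasp; the last joint's range is limited). The gripper opens to 92 mm and grips with 3 to 60 N. Pads are 19 mm wide; open, the fingers measure 130 mm over their backs; the gripper's body (75 mm by 190 mm) begins 47 mm behind the grasp point.
Start: joints at [1.037, 0.342, 1.524, -0, 1.275, -0.146], TCP at [0.199, 0.486, 0.405] pointing down, gripper open.
Joint ranges: [-2.53, 2.53], [-0.77, 2.02], [0.04, 2.7], [-1, 4.14], [0.28, 2.66], [-3.11, 3.11]. Speed limits (rad/s): [2.57, 2.57, 3.14, 3.14, 3.14, 3.14].

INTERFACE

Orientations are given as [roll, pitch, yaw] about the fixed x, y, z axes, in that order (R = Rz(yaw) Ry(pitch) Rx(roll)).
In Python, from cell import readout, cams, workorder gives the robot as it stands.
- The arm moves only by the shell command python3 -m inch 'ROWS' [FORCE]. ROWS is text: rows parted by semicolons, each of 5 numbers parted by spaces: the shift along the world's x, y, z in mm, then the turn about the world's z in rad, then the opening, from 0 (shut) to 1 (fully open). A call has 1 to 8 rows; each row shifts and turns the commanded pose from where the row before left it; what a row does not reach is not made up. A row lasts 1/12 s, in which the tool goes at most 41.7 mm and 7.16 degrees, less where a joint would pass 70% of its speed; a pose out of reach is approached as far as the arm can. A call is refused whole if a number of a shift passes 41.7 or a number of a turn 0.125, either way. A call with a gripper value outside its range is refused whole. The fingers move at their own pace and stop on an object; FORCE is the grip in N (left out, the last holds). Time passes only in rows, so rows that do not move let the fingers close. It gives the time, the measured TCP pose, the force and the opening at its end, in the units of the state.
- readout.observe(): the state, without advancing time (a new reading comes with each control period).
- cams.read_camera(name): name is "scene" or "side" or "wrist"; returns a dict with "color" (480x640x3 uint8, red, green, blue), "fx", "fy", "cx", "cy" (pixels), "world_to_cam" (4x4, takes a point from world to camera coordinates); the wrist camera has in their place "T_tool_cam" (4x4, takes a point from camera to tool coordinates, whose origin is the TCP and whose axes are the tool frame's). Camera axes: x right, y down, z forward; pixel columns grow to the right and rows downward; lengths in m; the calibration is good to about 2 mm. A picture is of the moment at which its call begins: read the wrist's pose just before it. There is no depth.
- workorder.hand_in(): hands the job in, once; it reports no verdict.
The state is a dict: "time": time; "qpos": joint angles; "qvel": joint speeds; "joint_efforts": joint torques, N m; "tool_pos": TCP position; "tool_rot": TCP orientation; "contact_force": force on the tool from outside, world axes, zero at the start; "torque": the same for the moment, N m; "opening": finger opening in m.
Only numpy, scipy, OpenCV 4.12 (cv2) and the standard library are available. Lean on these libraries where they do the work, as an engineer would, in place of code of your own. Each camera call takes 0.05 s, during which the arm holds its last target.

TASK

Open up the terminals of the box: press the snap tab beside the grey cover in with your fingertips until the cover jumps free and let the tab come up again, then push the cover by its rib along its guides, right off its seat, so that it comes to rest lying flat on the box's lower ledge. Push it only, never lift it or tip it over, and leave the other things where they stand.

Things in the scene. Friction and masses are not known exactly. Their poses are not given: they have to be found in the camera images.
- termbox: the terminal box, fixed to the bench: low blue metal box with bare aluminium top. Origin on the bench under the centre of the cover's seat, z up; spans x -55..+85, y -105..+170 mm. Along its +y: rear deck (y -105..-46, top z 50 mm), seat (y -46..+44), then the lower landing ledge (y 44..164). The cover slides off towards +y, down a 10 mm step, onto the ledge
- seat_end (a point): middle of the seat's +y end, at the box's (0, 44, 50) mm. The seat is two rails at z 50 mm with guides 4 mm high on both sides (inner faces at x +-37 mm); between the rails is a well with terminal studs, all below rail level. The cover drops when its rear edge passes this end
- ledge (a point): centre of the landing ledge's floor, at the box's (15, 104, 40) mm; the floor spans x -49..+79, y 44..164 mm and has a rim 12 to 14 mm high on its three outer sides
- ejector (a joint): travel in m along the box's +y of a spring plunger on the rear deck: 0 held back by the caught cover, 0.02 run out. Plunger 8 mm wide, top at z 55.5 mm, on the line x = 28 mm, against the cover's rear edge; its black housing spans x 20..36, y -95..-64 mm, top at z 56.5 mm. Leave it alone: it moves the cover by itself once the tab is pressed
- cover: the loose grey plastic terminal cover, about 0.12 kg: plate 70 (x) by 84 (y) by 6 mm. Origin at the centre of the plate's underside; starts at the box's (0, 0, 50) mm, axes as the box. An ear on its +x side (to x 49, y -5..+5, z 8..14 mm) is caught by the tab. With the tab 6 mm in, the ejector slides it 20 mm along +y in about 0.5 s; then it lies free on the rails (1 to 2 N to push)
- cover_rib (a point): centre of the rear (-y) face of the cover's upright rib, at the cover's (0, -42, 17) mm: where to push, towards +y. The rib is 50 mm wide (x), 7 mm thick, z 6..28 mm, its rear face flush with the plate's rear edge
- tab (a joint): travel of the snap tab in m: 0 standing up (catching the cover), 0.009 pressed fully in (down); it springs back up when let go. Pressing takes about 4 to 10 N
- tab_top (a point): centre of the top face of the snap tab, a black block 27 by 27 mm beside the cover on the box's +x side, standing at the box's (67.5, 8.5) mm with its top at z 74 mm when up, 65 mm when pressed. It moves straight down
- cell_a: bystander: stoppered glass test cell, 34 mm wide, 96 mm tall, on the bench beside the box (-x side); origin at its foot
- cell_b: bystander: the same kind of cell, on the bench beside the box (+x side); origin at its foot
- stopper: bystander: loose white stopper, 24 mm wide, 22 mm tall, standing on the box's rear deck; origin at its foot
- beaker: bystander: glass beaker, 66 mm wide, 85 mm tall, on the bench; origin at its foot
- jar: bystander: amber jar, 68 mm wide, 100 mm tall, on the bench; origin at its foot
- driver: bystander: screwdriver lying on the bench, 170 mm long
- meter: bystander: hand-held meter lying on the bench, 150 by 75 by 39 mm; origin under its centre
Mind the look-alikes: they are no part of the job. There is more than one size of the cover; the job needs the middle-sized.

How it is judged:
By the outcome, as a careful person would: the job done as asked, in the order asked, and still so for the second after the job is handed in, with the robot touching nothing.
It also fails if it takes over 38 s, if anything falls off the work surface, if the arm or the gripper's body presses on something with over 40 N, if the wrist force passes 120 N, or if a joint passes its speed limit or range.

## Working session

There is one attempt and no reset: what is moved stays moved. The work goes in short steps, Python scripts to look and compute and a shell command to move; the robot and the scene stay as the last step left them, time stands still between calls to the robot, and variables do not carry over. Pictures are saved under pics/ and viewed, and the job is handed in when it is done.

```bash
mkdir -p pics; ls
cat > h.py <<'E'
import numpy as np, cv2, json
from cell import readout, cams, workorder
def snap(n,f):
    s=readout.observe(); c=cams.read_camera(n)
    cv2.imwrite(f'pics/{f}.png',c['color'][:,:,::-1])
    d={k:np.array(v).tolist() for k,v in c.items() if k!='color'}
    d['tp']=list(map(float,s['tool_pos']));d['tr']=list(map(float,s['tool_rot']))
    json.dump(d,open(f'pics/{f}.json','w')); return c,s
E
python3 - <<'E'
from h import *
for n in ['scene','side','wrist']: snap(n,n+'0')
s=readout.observe();print(s)
print(open('pics/scene0.json').read());print(open('pics/side0.json').read());print(open('pics/wrist0.json').read())
E
```

```text
pics
{'time': 0.15, 'qpos': array([ 1.03700311e+00,  3.42545377e-01,  1.52478537e+00, -1.51149644e-06,
        1.27538817e+00, -1.46029841e-01]), 'qvel': array([ 3.73528141e-05, -5.45481582e-04, -2.05925336e-03,  5.77672544e-04,
       -1.99386954e-04,  6.57292122e-04]), 'joint_efforts': array([ 1.57188919e-03, -4.31465971e+01, -2.44354033e+01,  7.16856960e-02,
        5.37250098e-02, -1.08751537e-04]), 'tool_pos': array([0.19845606, 0.48593961, 0.40421774]), 'tool_rot': array([-1.7155427 ,  1.56967006, -2.10330563]), 'contact_force': array([-0.01377719, -0.33616297,  0.16890037]), 'torque': array([-0.02742865,  0.04951819,  0.01547507]), 'opening': 0.09183521758665189}
{"fx": 438.52982329466244, "fy": 438.52982329466244, "cx": 322.93454308374106, "cy": 237.4455506577261, "world_to_cam": [[-0.7332251235138945, 0.6799812765518306, -0.0025262198987184457, 0.4203747783399583], [0.5982924772841584, 0.643365488687177, -0.47762638075329833, -0.29927859184837347], [-0.32315171339978827, -0.35171908038270033, -0.8785594223622717, 1.1774831765606717], [0.0, 0.0, 0.0, 1.0]], "tp": [0.198432597
[... 502 characters left out ...]
, 0.0, 1.0]], "tp": [0.19846467268662082, 0.4859111041326423, 0.4040511201911518], "tr": [-1.7134741941314526, 1.5693040529631728, -2.1013405290619827]}
{"fx": 348.27984910562066, "fy": 348.27984910562066, "cx": 316.7465535698142, "cy": 232.38612926428397, "T_tool_cam": [[-0.0010374198304059425, -0.2700187199990462, 0.9628545137299664, 0.01998803200088467], [0.9999993976569501, 6.495816857517133e-05, 0.0010956578714770822, -0.00035283567278587835], [-0.0003583934018294634, 0.9628550704184462, 0.27001848996625494, -0.07306368207848005], [0.0, 0.0, 0.0, 1.0]], "tp": [0.19844297026566016, 0.485927289492508, 0.4041218501252133], "tr": [-1.7261379040757827, 1.5694428725633385, -2.11393944210822]}
```

View pics/scene0.png

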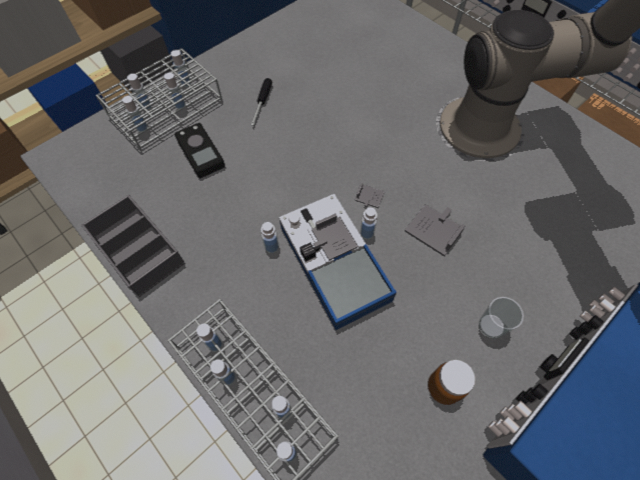

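View pics/side0.png

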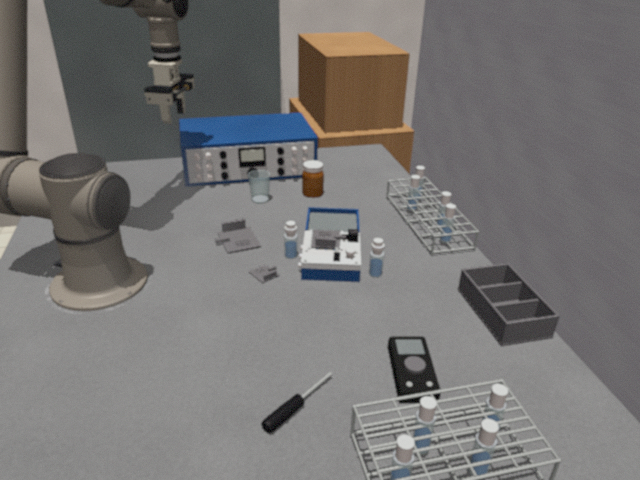

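View pics/wrist0.png

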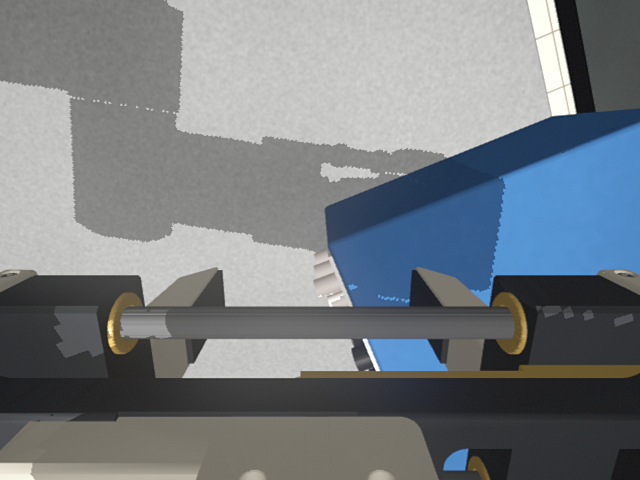

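The scene view shows the box at about (337,258), its ledge end towards (350,290), with cells on both sides at (269,235) and (369,220). The small and large look-alike covers lie at (370,195) and (435,228). The side view shows the box at about (332,245). I'll enlarge both.

Run:
```python
from h import *
a=cv2.imread('pics/scene0.png')[180:340,250:420]; cv2.imwrite('pics/sc.png',cv2.resize(a,None,fx=4.5,fy=3.75*1,interpolation=cv2.INTER_CUBIC))
a=cv2.imread('pics/side0.png')[195:295,265:395]; cv2.imwrite('pics/sd.png',cv2.resize(a,None,fx=6,fy=6,interpolation=cv2.INTER_CUBIC))
```

```text
(no output)
```

View pics/sc.png

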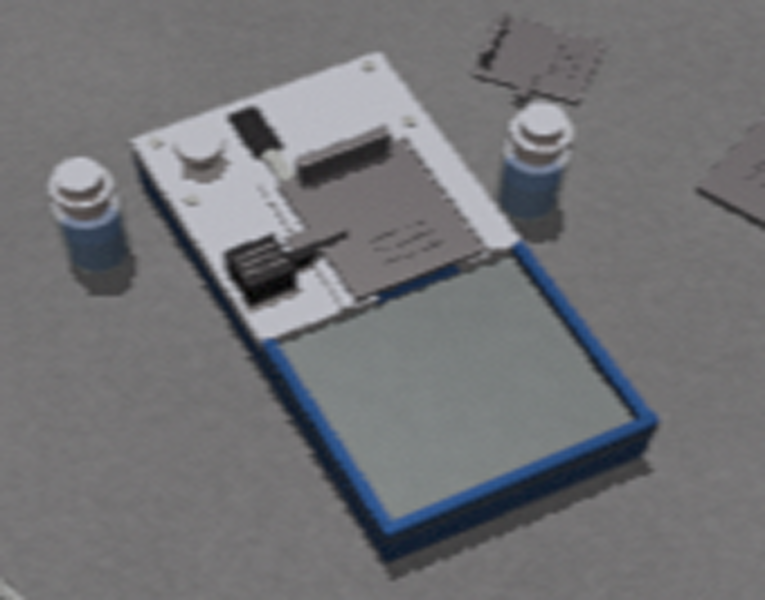

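View pics/sd.png

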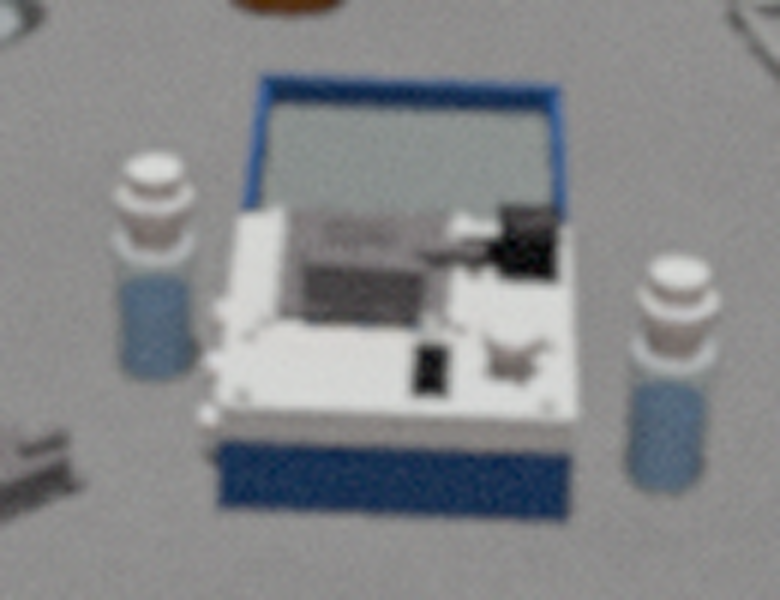

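```bash
cat >> h.py <<'E'
def proj(d,P):
    P=np.atleast_2d(P);W=np.array(d['world_to_cam']);p=P@W[:3,:3].T+W[:3,3]
    return np.c_[d['fx']*p[:,0]/p[:,2]+d['cx'],d['fy']*p[:,1]/p[:,2]+d['cy']]
def planept(d,u,z):
    W=np.array(d['world_to_cam']);R=W[:3,:3];o=-R.T@W[:3,3];r=R.T@np.array([(u[0]-d['cx'])/d['fx'],(u[1]-d['cy'])/d['fy'],1])
    return o+r*(z-o[2])/r[2]
def wd(d):
    from scipy.spatial.transform import Rotation as Ro
    T=np.eye(4);T[:3,:3]=Ro.from_euler('xyz',d['tr']).as_matrix();T[:3,3]=d['tp']
    e=dict(d);e['world_to_cam']=np.linalg.inv(T@np.array(d['T_tool_cam']));return e
def box(q,P):
    c,s=np.cos(q[2]),np.sin(q[2]);P=np.atleast_2d(P)/1000.
    return np.c_[q[0]+c*P[:,0]-s*P[:,1],q[1]+s*P[:,0]+c*P[:,1],P[:,2]]
E
python3 - <<'E'
from h import *
from scipy.optimize import least_squares
S=json.load(open('pics/scene0.json'));D=json.load(open('pics/side0.json'))
A=[((85,-105,50),(135,142)),((-55,-105,50),(382,55)),((85,170,53),(387,522)),((-55,170,53),(655,420)),((85,44,50),(258,342))]
B=[((85,-105,50),(577,413)),((85,170,53),(562,86)),((-55,170,53),(263,76)),((85,-105,0),(568,520)),((-55,-105,0),(220,507))]
PA=np.array([a[0] for a in A]);UA=np.array([(a[1][0]/4.5+250,a[1][1]/3.75+180) for a in A])
PB=np.array([a[0] for a in B]);UB=np.array([(a[1][0]/6+265,a[1][1]/6+195) for a in B])
for sel in 'both','scene','side':
  def f(q):
    r=[]
    if sel!='side': r.append((proj(S,box(q,PA))-UA).ravel())
    if sel!='scene': r.append((proj(D,box(q,PB))-UB).ravel())
    return np.concatenate(r)
  best=min((least_squares(f,[.45,.1,y]) for y in (0,1.5,3,4.5)),key=lambda r:r.cost)
  print(sel,best.x,best.cost); print(best.fun.round(1))
# cells
for n,d,us in(('A stopper top z96',S,[(541,115),(80,175)]),):
  for u in us: print(n,planept(d,(u[0]/4.5+250,u[1]/3.75+180),.094))
for u in [(155,165),(680,268)]: print('side',planept(D,(u[0]/6+265,u[1]/6+195),.094))
for n,u,z in(('beaker foot',(493,326),0),('jar top',(458,378),.1)): print(n,planept(S,u,z))
E
```

```text
both [5.41146048e-01 1.15235704e-03 6.00445082e+00] 9.12370536621492
[-1.2 -1.4 -0.8 -1.6 -0.3  2.9  1.  -0.1  0.5 -0.6 -0.1  0.4  0.4 -0.5
 -0.3 -0.8  0.1  0.2 -0.7 -0.1]
scene [ 0.5408136   0.00138818 -0.28178987] 8.051250545844338
[-0.9 -1.5 -0.5 -1.7 -0.3  2.8  1.   0.1  0.6 -0.7]
side [5.41318249e-01 7.08599963e-04 6.00760260e+00] 0.8238164469535936
[ 0.1  0.5  0.3 -0.5 -0.4 -0.7  0.4  0.2 -0.4  0. ]
A stopper top z96 [0.45540471 0.02224962 0.094     ]
A stopper top z96 [ 0.6414028  -0.09671745  0.094     ]
side [0.45690432 0.02805939 0.094     ]
side [ 0.64268997 -0.09424507  0.094     ]
beaker foot [0.4226836  0.35916326 0.        ]
jar top [0.59354636 0.36991377 0.1       ]
```

Run:
```python
from h import *
from scipy.spatial.transform import Rotation as Ro
s=readout.observe();R=Ro.from_euler('xyz',s['tool_rot']).as_matrix();print(R.round(3))
q=[.5411,.0011,-.2787]
print('box x angle',q[2],'jaw ang',np.arctan2(R[1,1],R[0,1]))
for n,p in dict(tab=(72,8.5,74),view=(20,-60,50),behind=(0,-60,60),end=(0,44,50)).items(): print(n,(box(q,p)[0]*1000).round(1),'tcp d',(box(q,p)[0]*1000-s['tool_pos']*1000).round(1))
```

```text
[[-0.001  0.378  0.926]
 [-0.001  0.926 -0.378]
 [-1.    -0.001 -0.   ]]
box x angle -0.2787 jaw ang 1.183033482356894
tab [612.7 -10.5  74. ] tcp d [ 414.2 -496.5 -330.2]
view [543.8 -62.1  50. ] tcp d [ 345.4 -548.  -354.2]
behind [524.6 -56.6  60. ] tcp d [ 326.1 -542.5 -344.2]
end [553.2  43.4  50. ] tcp d [ 354.7 -442.5 -354.2]
```

```bash
python3 -m inch '15 -25 0 -0.09 0.4; 21 -35 -2 -0.09 0; 21 -35 -2 -0.09 0; 21 -35 -2 -0.09 0; 21 -35 -2 -0.09 0; 21 -35 -2 -0.09 0; 21 -35 -2 -0.09 0; 21 -35 -2 -0.09 0' 20 && python3 -m inch '21 -35 -2 -0.09 0; 21 -35 -2 -0.09 0; 21 -35 -2 -0.09 0; 21 -35 -2 -0.09 0; 21 -35 -2 -0.09 0; 21 -35 -2 -0.09 0; 21 -35 -2 -0.09 0; 21 -35 -2 -0.09 0'; python3 -m inch '10 -8 0 -0.022 0; 0 0 0 0 0; 0 0 0 0 0'
python3 - <<'E'
from h import *
c,s=snap('wrist','w1');print(s['time'],s['tool_pos'],s['tool_rot'])
q=[.5411,.0011,-.2787];d=wd(json.load(open('pics/w1.json')))
im=cv2.imread('pics/w1.png')
for P,cl in [((67.5,8.5,74),(0,0,255)),((54,-5,74),(0,255,0)),((81,-5,74),(0,255,0)),((54,22,74),(0,255,0)),((81,22,74),(0,255,0)),((-25,-42,78),(255,0,0)),((25,-42,78),(255,0,0)),((85,44,50),(255,0,255)),((-35,42,56),(0,255,255)),((35,42,56),(0,255,255))]:
  u=proj(d,box(q,P))[0];print(P,u.round(1));cv2.circle(im,tuple(int(v) for v in u),2,cl,-1)
cv2.imwrite('pics/w1o.png',im)
E
```

```text
time: 0.82
tool_pos: [0.3609, 0.2142, 0.3907]
tool_rot: [1.692, 1.571, 0.58]
contact_force: [1.2, 0.5, 0.1]
opening: 0.0432
time: 1.48
tool_pos: [0.5291, -0.066, 0.3744]
tool_rot: [-1.8, 1.57, 2.65]
contact_force: [0.9, 0.7, -0.1]
opening: 0.0003
time: 1.73
tool_pos: [0.5384, -0.0724, 0.374]
tool_rot: [-1.723, 1.569, 2.71]
contact_force: [-0.1, -0.3, 0.4]
opening: -0.0
1.7333 [ 0.53844703 -0.07237635  0.37397564] [-1.72306192  1.56908163  2.70979347]
(67.5, 8.5, 74) [382.7 125. ]
(54, -5, 74) [364.5 143.2]
(81, -5, 74) [399.1 143.2]
(54, 22, 74) [365.8 106.4]
(81, 22, 74) [401.4 106.4]
(-25, -42, 78) [264.3 191.3]
(25, -42, 78) [327.  191.3]
(85, 44, 50) [401.2  79.9]
(-35, 42, 56) [251.4  81.6]
(35, 42, 56) [339.7  81.5]
```

View pics/w1o.png

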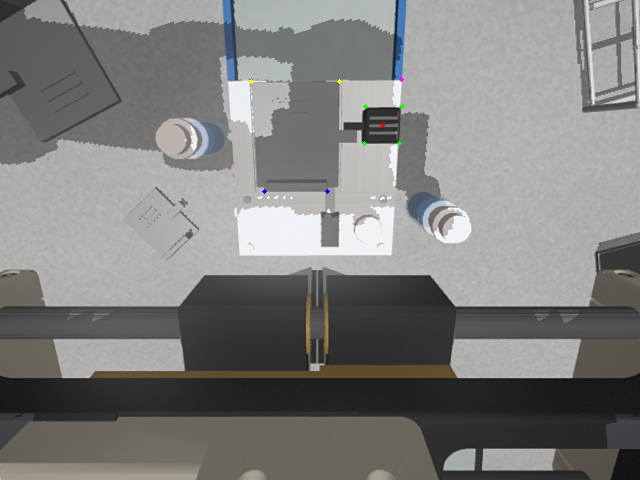

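The wrist view agrees with the fitted box pose: the projected tab corners, around (382,125), and the cover corners lie within about 1 mm of what is seen. I'll go to the tab.

```bash
python3 -m inch '12 10 -10 0 0; 23 20 -22 0 0; 23 20 -22 0 0; 15 12 -22 0 0; 0 0 -15 0 0; 0 0 -15 0 0; 0 0 -6 0 0; 0 0 0 0 0'
python3 - <<'E'
from h import *
s=readout.observe()
q=[.5411,.0011,-.2787]
c,sn=np.cos(q[2]),np.sin(q[2]);p=(s['tool_pos'][:2]-q[:2])*1000
print('box',c*p[0]+sn*p[1],-sn*p[0]+c*p[1],'tipz',s['tool_pos'][2]*1000-178)
from scipy.spatial.transform import Rotation as Ro
R=Ro.from_euler('xyz',s['tool_rot']).as_matrix();print(np.arctan2(R[1,1],R[0,1]),R[:,0])
E
```

```text
time: 2.45
tool_pos: [0.6105, -0.0086, 0.2615]
tool_rot: [-1.448, 1.567, 2.987]
contact_force: [-0.8, -0.0, 0.5]
opening: 0.0002
box 69.37556211031689 9.731631614625966 tipz 83.5129103588958
-0.27686252076448853 [-3.37579984e-03  5.24440841e-04 -9.99994164e-01]
```

```bash
python3 -m inch '0 0 -5 0 0; 0 0 -4 0 0; 0 0 -3 0 0; 0 0 -3 0 0; 0 0 -2 0 0; 0 0 0 0 0; 0 0 0 0 0'; python3 -m inch '0 0 0 0 0; 0 0 0 0 0'
python3 - <<'E'
from h import *
s=readout.observe();print(s['tool_pos'][2]*1000-178)
snap('scene','s2');a=cv2.imread('pics/s2.png')[180:340,250:420]; cv2.imwrite('pics/s2c.png',cv2.resize(a,None,fx=4,fy=3.75,interpolation=cv2.INTER_CUBIC))
E
```

```text
time: 3.03
tool_pos: [0.6117, -0.0101, 0.2462]
tool_rot: [1.73, 1.57, -0.12]
contact_force: [-0.2, 1.2, 3.6]
opening: 0.0009
time: 3.2
tool_pos: [0.6117, -0.01, 0.2461]
tool_rot: [1.667, 1.57, -0.183]
contact_force: [-0.1, 0.3, 3.4]
opening: 0.0003
68.09553583903147
```

View pics/s2c.png

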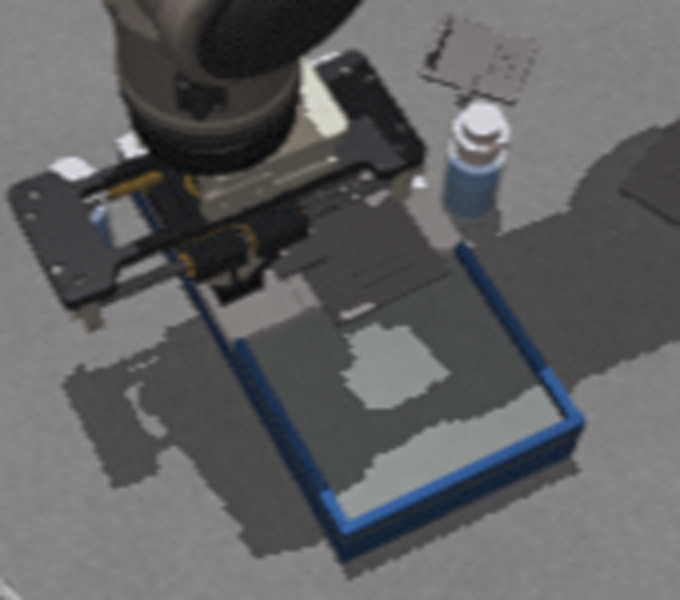

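The cover's front edge may already overhang the seat end at about (350,310), but the tab is only about 6 mm in. I'll press a little deeper.

```bash
python3 -m inch '0 0 -1.5 0 0; 0 0 -1 0 0; 0 0 0 0 0; 0 0 0 0 0; 0 0 0 0 0; 0 0 0 0 0; 0 0 0 0 0'
python3 - <<'E'
from h import *
s=readout.observe();print(s['tool_pos'][2]*1000-178)
snap('scene','s3');a=cv2.imread('pics/s3.png')[180:340,250:420]; cv2.imwrite('pics/s3c.png',cv2.resize(a,None,fx=4,fy=3.75,interpolation=cv2.INTER_CUBIC))
E
```

```text
time: 3.83
tool_pos: [0.6117, -0.01, 0.2434]
tool_rot: [1.626, 1.57, -0.224]
contact_force: [1.4, -0.7, 5.4]
opening: 0.0004
65.37717007684361
```

View pics/s3c.png

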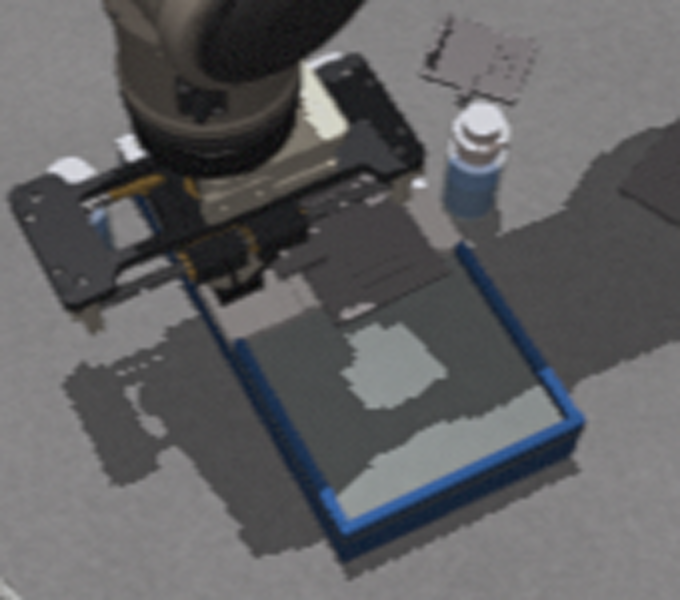

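```bash
python3 -m inch '0 0 6 0 0; 0 0 15 0 0; 0 0 30 0 0; -15 -7 30 0 0; -25 -13 20 0 0; -25 -13 0 0 0; -20 -9 0 0 0; 0 0 0 0 0'
python3 - <<'E'
from h import *
c,s=snap('wrist','w4');print(s['time'],s['tool_pos'])
a=cv2.imread('pics/w4.png')[0:300,150:500]; cv2.imwrite('pics/w4c.png',cv2.resize(a,None,fx=2,fy=2,interpolation=cv2.INTER_CUBIC))
q=[.5411,.0011,-.2787]
cc,sn=np.cos(q[2]),np.sin(q[2]);p=(s['tool_pos'][:2]-q[:2])*1000
print('box',cc*p[0]+sn*p[1],-sn*p[0]+cc*p[1],'tipz',s['tool_pos'][2]*1000-178)
d=wd(json.load(open('pics/w4.json')))
for P in [(-25,-22,78),(25,-22,78),(-35,62,56),(67.5,8.5,74),(-25,-42,78),(0,44,50)]: print(P,((proj(d,box(q,P))[0]-[150,0])*2).round(1))
E
```

```text
time: 4.55
tool_pos: [0.5232, -0.0529, 0.3441]
tool_rot: [-1.348, 1.566, 3.084]
contact_force: [1.3, 0.5, -0.4]
opening: 0.0004
4.55 [ 0.52319459 -0.0528866   0.34410763]
box -2.3624676364098267 -56.82935575477676 tipz 166.1076286700325
(-25, -22, 78) [274.  379.3]
(25, -22, 78) [415.  379.2]
(-35, 62, 56) [245.2 132.7]
(67.5, 8.5, 74) [538.6 290.1]
(-25, -42, 78) [275.3 434.3]
(0, 44, 50) [344.1 189. ]
```

View pics/w4c.png

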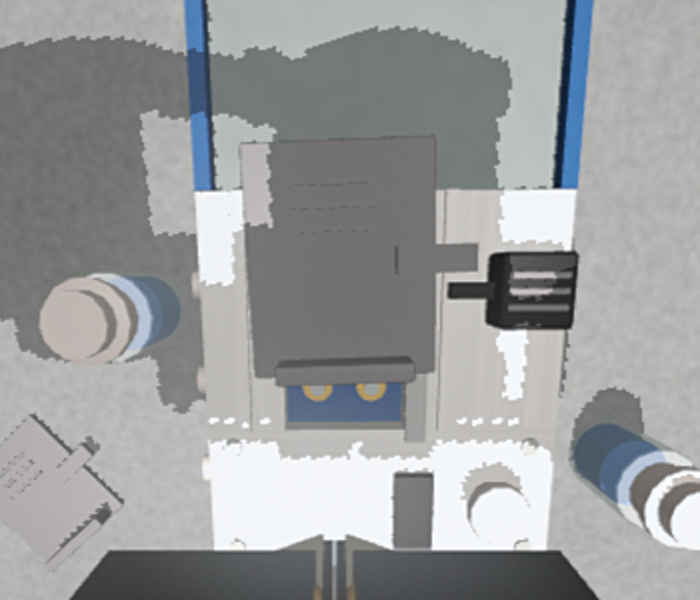

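The cover is free, lying about 20 mm along (rib at about (345,370), front edge past the seat end at y≈140). The ejector has run out and the tab is up again at (535,290). I'll come down behind the rib.

```bash
python3 -m inch '4 4 -15 0 0; 0 0 -25 0 0; 0 0 -25 0 0; 0 0 -20 0 0; 0 0 -12 0 0; 0 0 -8 0 0; 0 0 0 0 0; 0 0 0 0 0'
cat >> h.py <<'E'
def where():
    s=readout.observe();q=[.5411,.0011,-.2787]
    cc,sn=np.cos(q[2]),np.sin(q[2]);p=(s['tool_pos'][:2]-q[:2])*1000
    print(s['time'],'box',cc*p[0]+sn*p[1],-sn*p[0]+cc*p[1],'tipz',s['tool_pos'][2]*1000-178,'F',s['contact_force'].round(1))
E
python3 -c "from h import *;where()"
```

```text
time: 5.27
tool_pos: [0.5309, -0.0478, 0.239]
tool_rot: [-1.597, 1.57, 2.837]
contact_force: [0.9, 0.3, 0.1]
opening: 0.0002
5.2667 box 3.6208108980212046 -49.81197562568016 tipz 61.01818438708875 F [0.9 0.3 0.1]
```

```bash
python3 -m inch '-3.4 1 -1 0 0; 1.65 5.77 0 0 0; 1.65 5.77 0 0 0; 1.65 5.77 0 0 0; 1.65 5.77 0 0 0; 1.65 5.77 0 0 0; 1.65 5.77 0 0 0; 1.65 5.77 0 0 0' && python3 -c "
from h import *;where();snap('side','d5');a=cv2.imread('pics/d5.png')[175:295,255:395]; cv2.imwrite('pics/d5c.png',cv2.resize(a,None,fx=5,fy=5,interpolation=cv2.INTER_CUBIC))
snap('wrist','w5')"
```

```text
time: 5.93
tool_pos: [0.5389, -0.0059, 0.2384]
tool_rot: [1.404, 1.57, -0.445]
contact_force: [-0.9, -1.6, 0.5]
opening: 0.0005
5.9333 box -0.18830784254750532 -7.361687749295019 tipz 60.41342737755343 F [-0.9 -1.6  0.5]
```

View pics/d5c.png

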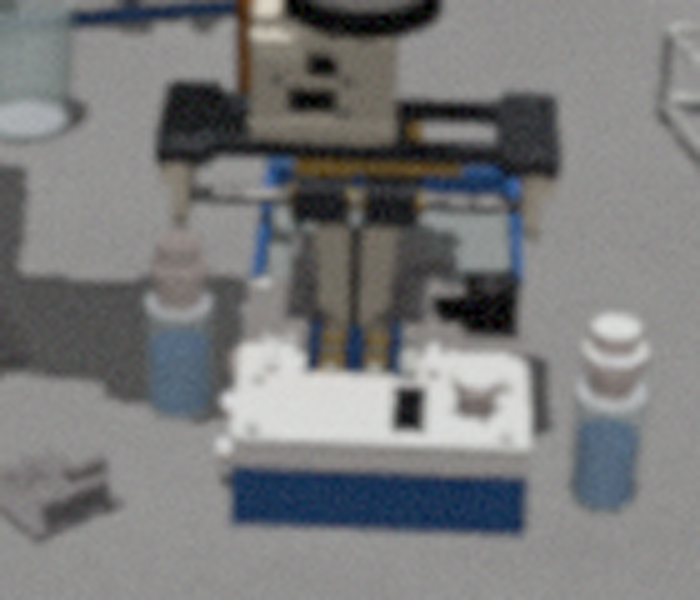

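View pics/w5.png

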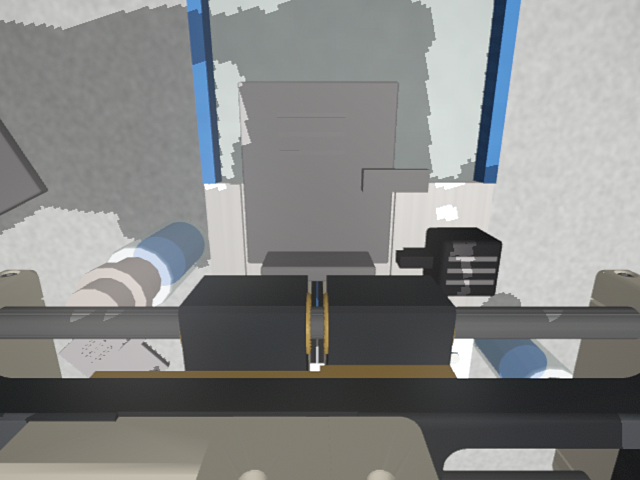

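The cover is being pushed straight, still flat, about half off the seat. I'll continue.

```bash
python3 -m inch '1.4 4.8 0 0 0; 1.4 4.8 0 0 0; 1.4 4.8 0 0 0; 1.4 4.8 0 0 0; 1.4 4.8 0 0 0; 1.4 4.8 0 0 0; 0 0 0 0 0' && python3 -c "
from h import *;where();snap('wrist','w6')"
```

```text
time: 6.62
tool_pos: [0.5472, 0.0232, 0.2382]
tool_rot: [3.047, 1.57, 1.198]
contact_force: [-0.1, 0.7, -0.4]
opening: 0.0006
6.6167 box -0.17233348527674508 22.952368204144065 tipz 60.15005449839228 F [-0.1  0.7 -0.4]
```

View pics/w6.png

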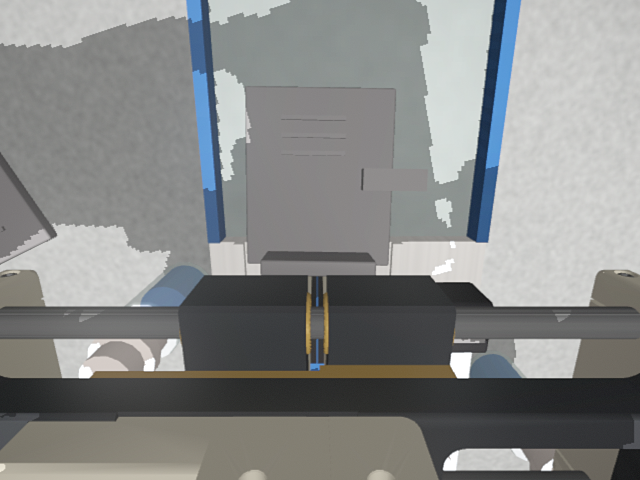

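The nose has come down onto the ledge and the rear edge is still about 12 mm on the seat. I'll push the rest of the way off.

```bash
python3 -m inch '1.1 3.85 0 0 0; 1.1 3.85 0 0 0; 1.1 3.85 0 0 0; 1.1 3.85 0 0 0; 0.3 1 0 0 0; 0 0 0 0 0' && python3 -c "
from h import *;where();snap('wrist','w7');snap('side','d7');a=cv2.imread('pics/d7.png')[175:295,255:395]; cv2.imwrite('pics/d7c.png',cv2.resize(a,None,fx=5,fy=5,interpolation=cv2.INTER_CUBIC))"
```

```text
time: 7.17
tool_pos: [0.5519, 0.039, 0.2382]
tool_rot: [2.112, 1.571, 0.263]
contact_force: [-0.1, -0.4, 0.5]
opening: 0.0008
7.1667 box -0.09402292051467676 39.41328799420393 tipz 60.236251886552395 F [-0.1 -0.4  0.5]
```

View pics/w7.png

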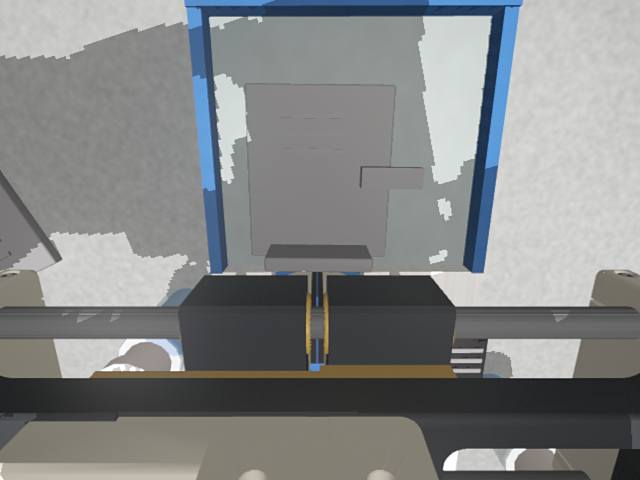

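View pics/d7c.png

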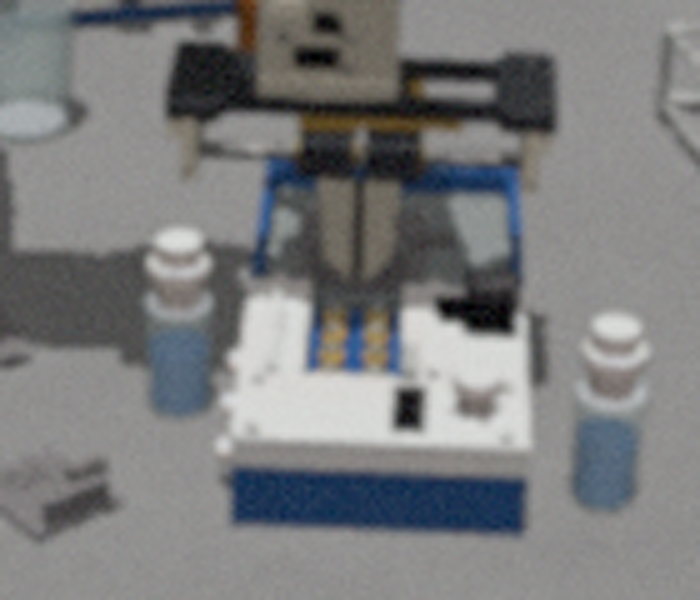

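The cover seems to have dropped (its rear edge is past the seat end, at image row ~258–270). I'll back off and check.

```bash
python3 -m inch '-2.75 -9.6 0 0 0; -5.5 -19 4 0 0; -5.5 -19 15 0 0; -8 -28 30 0 0; -8 -28 30 0 0; 0 0 20 0 0; 0 0 0 0 0; 0 0 0 0 0'
python3 - <<'E'
from h import *
where();snap('wrist','w8')
d=wd(json.load(open('pics/w8.json')));im=cv2.imread('pics/w8.png')
q=[.5411,.0011,-.2787]
for z,y0 in((46,49),(56,49)):
  for P in [(-35,y0,z),(35,y0,z),(-35,y0+84,z),(35,y0+84,z)]: print(P,proj(d,box(q,P))[0].round(1))
cv2.imwrite('pics/w8c.png',cv2.resize(im[0:300,150:500],None,fx=2,fy=2,interpolation=cv2.INTER_CUBIC))
snap('scene','s8');a=cv2.imread('pics/s8.png')[180:340,250:420]; cv2.imwrite('pics/s8c.png',cv2.resize(a,None,fx=4,fy=3.75,interpolation=cv2.INTER_CUBIC))
snap('side','d8');a=cv2.imread('pics/d8.png')[175:295,255:395]; cv2.imwrite('pics/d8c.png',cv2.resize(a,None,fx=5,fy=5,interpolation=cv2.INTER_CUBIC))
E
```

```text
time: 7.93
tool_pos: [0.5218, -0.0658, 0.3381]
tool_rot: [1.576, 1.568, -0.275]
contact_force: [0.2, 0.0, -0.6]
opening: 0.0002
7.9333 box -0.1371253620363504 -69.62136632939743 tipz 160.10008754114585 F [ 0.2  0.  -0.6]
(-35, 49, 46) [267.2  68.2]
(35, 49, 46) [364.9  68.1]
(-35, 133, 46) [262.1 -72.3]
(35, 133, 46) [369.5 -72.2]
(-35, 49, 56) [265.3  65.5]
(35, 49, 56) [366.9  65.4]
(-35, 133, 56) [259.8 -81.5]
(35, 133, 56) [371.9 -81.4]
```

View pics/w8c.png

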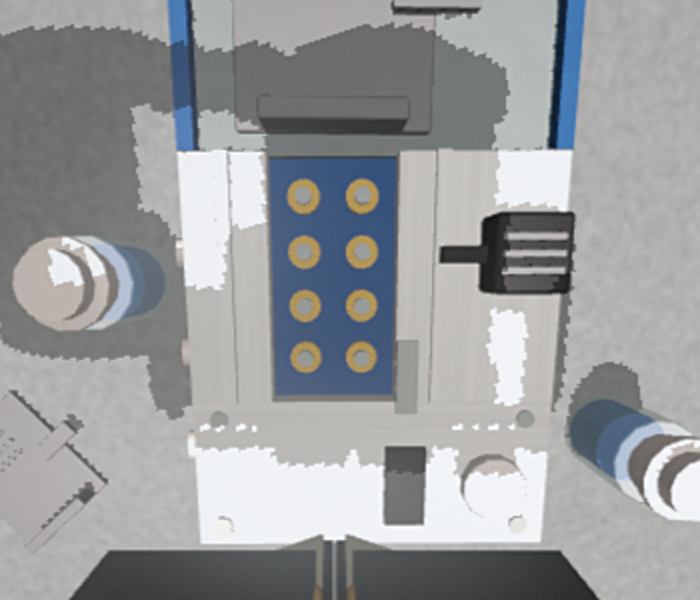

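View pics/s8c.png

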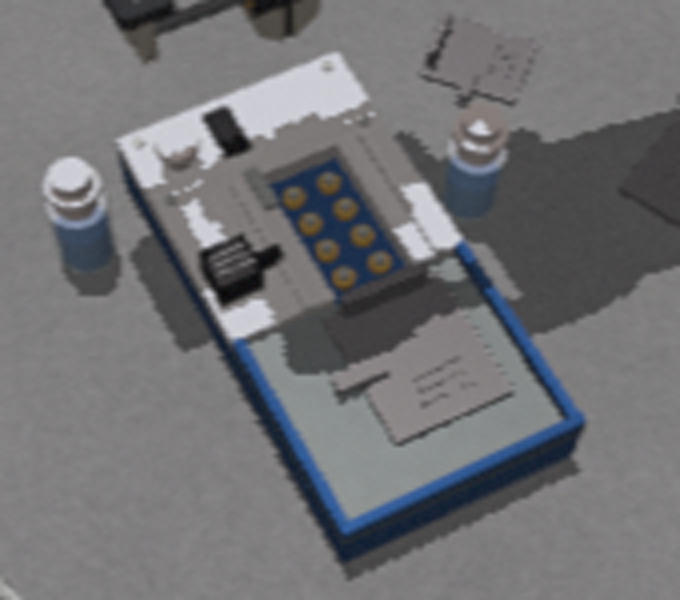

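View pics/d8c.png

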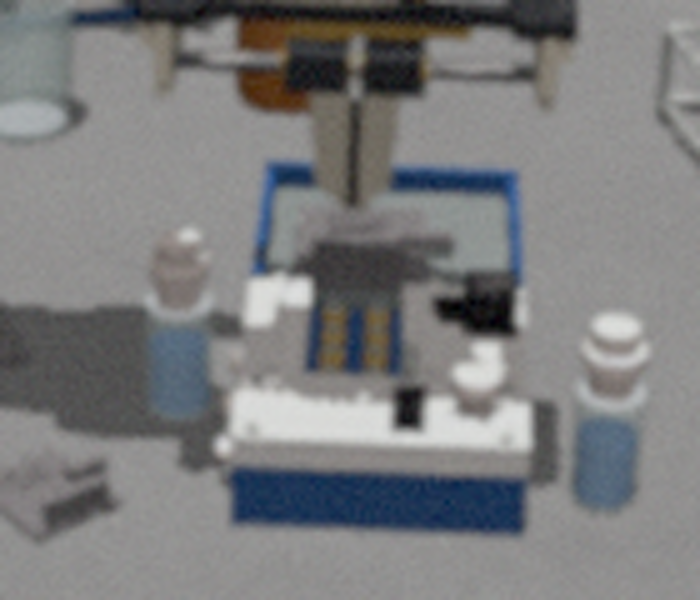

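Run:
```python
from h import *
S=json.load(open('pics/s8.json'));q=[.5411,.0011,-.2787]
for z in(46,50,56):
  for P in [(35,50,z),(-35,50,z),(35,134,z),(-35,134,z)]:
    u=proj(S,box(q,P))[0];print(P,((u-[250,180])*[4,3.75]).round(0))
a=cv2.imread('pics/s8.png')[240:310,320:390]; cv2.imwrite('pics/s8d.png',cv2.resize(a,None,fx=8,fy=8,interpolation=cv2.INTER_CUBIC))
```

```text
(35, 50, 46) [321. 315.]
(-35, 50, 46) [436. 265.]
(35, 134, 46) [397. 439.]
(-35, 134, 46) [515. 385.]
(35, 50, 50) [321. 312.]
(-35, 50, 50) [437. 262.]
(35, 134, 50) [397. 437.]
(-35, 134, 50) [516. 382.]
(35, 50, 56) [321. 307.]
(-35, 50, 56) [438. 257.]
(35, 134, 56) [398. 433.]
(-35, 134, 56) [517. 378.]
```

View pics/s8d.png

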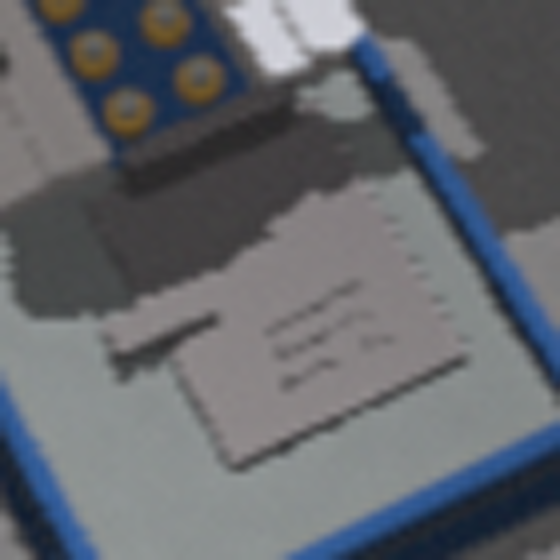

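The cover lies flat on the ledge. Its front corners in the scene view, (398,443) and (515,390), match the prediction for a plate top at z 46 mm, and the rear edge is about 5 mm clear of the seat. The cells and the stopper are where they stood.

```bash
python3 -m inch '0 0 0 0 0; 0 0 0 0 0' && python3 -c "
from h import *
where();print(workorder.hand_in())"
```

```text
time: 8.25
tool_pos: [0.522, -0.0644, 0.336]
tool_rot: [-1.556, 1.569, 2.878]
contact_force: [0.1, 0.3, 0.5]
opening: 0.0003
8.25 box -0.3667572829681234 -68.23097605789847 tipz 158.00150144886356 F [0.1 0.3 0.5]
the job is handed in; nothing more can be done
None
```

I pressed the snap tab with the closed fingertips until the cover jumped free, then let the tab spring back up. After that I pushed the cover by its rib along the guides, off the seat and onto the lower ledge, and handed the job in at about 8.3 s.

- **Cover:** The last pictures show it lying flat on the ledge, with its rear edge about 5 mm clear of the seat. The scene view fits a plate top at 46 mm. The width in the wrist view was about 1 pixel larger than that height predicts, which I took as reading error.
- **Everything else:** The tab is up. The cells, the stopper and the small look-alike cover stand where they stood. I did not check the other bystanders closely; the arm only passed well above them.
- **Robot:** It was clear of everything, and the wrist force readings I saw never went above about 6 N.

The first press stopped about 6 mm in, and I pressed about 3 mm deeper to be sure; the picture suggests the cover had already been released by then.

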